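# Find the spacer that fits the connector fixture's gap

### The arm

A 7-joint arm with a two-finger parallel gripper is mounted at the origin on the work surface. World frame = base frame: x ahead of the robot, y to its left, z up, the work surface at z = 0. Lengths are in mm, angles in rad, forces in N, time in s.
With the tool pointing down it reaches from about 400 to 875 mm from the base axis. Payload 19.3 kg.
Tool frame: the origin (TCP) lies midway between the tips of the shut fingers; the grasp point (between the pads) lies 19 mm behind it; z points along the fingers, y is the line along which they close (so a half turn about z gives the same grasp; the last joint's range is limited). The gripper opens to 85 mm and grips with 20 to 120 N. Pads are 22 mm wide; open, the fingers measure 114 mm over their backs; the gripper's body (76 mm by 85 mm) begins 54 mm behind the grasp point. The pads swing forward as they close: fully open they stand 13 mm farther back than shut.
Start: joints at [-1.231, 0.521, -0.036, 1.599, 0.021, 1.021, -0.113], TCP at [249.033, 573.234, 231.291] pointing down, gripper open.
Joint ranges: [-2.91, 2.91], [-0.3, 2.13], [-1.5, 1.42], [0.17, 2.43], [-1.26, 4.41], [0.16, 1.93], [-2.52, 2.52]. Speed limits (rad/s): [1.89, 1.89, 2.39, 2.39, 3.01, 3.01, 3.01].

### API

Orientations are given as a unit quaternion [w, x, y, z].
In Python, from workcell import manip gives the robot as it stands. Calls block until the motion is done:
- manip.move_pose(position, orientation): joint-space move of the TCP to a pose.
- manip.move_l(position, attitude=None, max_speed=150, contact_N=None): straight line of the TCP; attitude=None keeps the orientation; max_speed is the mean speed in mm/s. With contact_N (N) it stops when the force on the tool has changed by that much, and returns True; else False.
- manip.set_joints(angles): joint-space move.
- manip.move_gripper(opening, strength=None): opening from 0.0 (shut) to 1.0 (fully open); strength is the grip in N (None keeps the last); returns when the fingers have stopped.
- manip.wait(seconds).
- manip.inverse_kinematics(position, orientation): joint angles nearest the present ones, or None.
- manip.camera(name): name is "scene" or "side" or "wrist"; returns a dict with "image" (400x640x3 uint8, red, green, blue), "intrinsics" (3x3 intrinsics, pixels), "rvec" (rotation vector, rad) and "tvec" (3), from world to camera coordinates, as OpenCV has them. Camera axes: x right, y down, z forward; pixel columns grow to the right and rows downward; lengths in mm; the calibration is good to about 2 mm. The wrist camera is an equidistant fisheye: a pixel r from the principal point sees the ray r / f radians off the axis. A picture is of the moment at which its call begins. There is no depth.
A pose or a line that the arm cannot do raises manip.PlanningError and nothing moves.
- manip.job_done(): hands the job in; it is judged then, once.
Readings, each from a call of its own:
- manip.read_clock(): time.
- manip.read_qpos(): joint angles.
- manip.read_qd(): joint speeds.
- manip.read_joint_torque(): joint torques, N m.
- manip.read_tool_pos(): TCP position.
- manip.read_eef_rot(): TCP orientation.
- manip.read_ft_force(): force on the tool from outside, world axes, zero at the start.
- manip.read_wrist_torque(): the same for the moment, N m.
- manip.read_gripper_width(): opening from 0.0 (shut) to 1.0 (fully open).
- manip.read_grip_force(): force on a finger pad.
Only numpy, scipy, OpenCV 4.12 (cv2) and the standard library are available. Lean on these libraries where they do the work, as an engineer would, in place of code of your own. Each camera call takes 0.05 s, during which the arm holds its last target. There are 200 camera calls.

### The job

Find out which of the three spacers in the blue tray belongs in the gap of the connector test fixture, by trying them gently without ever forcing one (a light push of 5 N is plenty, 30 N would be forcing it): a thicker one will not enter, a thinner one drops through, and the right one slides in snugly and stops with its metal top flush with the tops of the jaws. Leave the right one seated there, straight and flush, the other two standing upright in the tray, and everything else where it is.

Things in the scene. Friction and masses are not known exactly. Their poses are not given: they have to be found in the camera images.
- fixture: connector test fixture, fixed: wooden board 260 x 120 x 18 mm with orange clamps (54 mm high), a steel anvil and, facing it across a gap, one of three exchangeable jaws. Origin: centre of the board's underside; x runs along the gap (from -30 to +30 mm), y across it, z up. Anvil and jaw tops are level, z = 58 mm, with square edges; keep the fingers above them
- gap_edge (a point): middle of the anvil's upper gap edge: fixture x = 0, y = +12 mm, z = 58 mm. The anvil is the gap's +y wall; the mounted jaw is its -y wall, and how far off its face lies depends on which jaw is mounted: the gap is 1.2 mm wider than one of the spacers (so 15.2, 19.2 or 23.2 mm), it is not known which
- gap_ramp (a point): on the anvil's wall at fixture x = 0, y = +12 mm, z = 33 mm. Down to here both gap walls are upright; below, each leans in by 2 mm (to z = 28 mm), then is upright to the board (z = 18 mm). The right spacer stops on these ramps, foot at z = 31.5 mm, metal top flush at 58 mm; a thicker one stops at the tops; a thinner one passes and drops, foot to z = 18 mm
- jaw_a: exchangeable aluminium jaw, 60 mm long and 40 mm high, fixed; the three look alike but differ by 4 mm in thickness (which is the thicker is not told). Origin: middle of the lower back edge; the face looks to its +y. The one at fixture x = 0 is mounted and bounds the gap; the other two are parked beside it on the board, 85 mm along x either way
- jaw_b: exchangeable aluminium jaw, 60 mm long and 40 mm high, fixed; the three look alike but differ by 4 mm in thickness (which is the thicker is not told). Origin: middle of the lower back edge; the face looks to its +y. The one at fixture x = 0 is mounted and bounds the gap; the other two are parked beside it on the board, 85 mm along x either way
- jaw_c: exchangeable aluminium jaw, 60 mm long and 40 mm high, fixed; the three look alike but differ by 4 mm in thickness (which is the thicker is not told). Origin: middle of the lower back edge; the face looks to its +y. The one at fixture x = 0 is mounted and bounds the gap; the other two are parked beside it on the board, 85 mm along x either way
- spacer_thin: loose spacer: aluminium block 50 mm (x) by 14 mm thick (y) by 26.5 mm high, with a yellow plastic grip on top, 30 mm (x) by 12 mm (y) by 40 mm high (from 26.5 to 66.5 mm above the foot). 65 to 175 g. Origin: centre of its underside (foot). Stands upright in the tray at the start; take it by the grip, closing along y
- spacer_mid: loose spacer: aluminium block 50 mm (x) by 18 mm thick (y) by 26.5 mm high, with a white plastic grip on top, 30 mm (x) by 12 mm (y) by 40 mm high (from 26.5 to 66.5 mm above the foot). 65 to 175 g. Origin: centre of its underside (foot). Stands upright in the tray at the start; take it by the grip, closing along y
- spacer_thick: loose spacer: aluminium block 50 mm (x) by 22 mm thick (y) by 26.5 mm high, with a red plastic grip on top, 30 mm (x) by 12 mm (y) by 40 mm high (from 26.5 to 66.5 mm above the foot). 65 to 175 g. Origin: centre of its underside (foot). Stands upright in the tray at the start; take it by the grip, closing along y
- tray: low blue tray, 160 x 205 x 18 mm, fixed, walls and floor 4 mm, holding the three spacers in a row along its y (65 mm apart, at about x = -30 mm, in any order) and two small connectors at about x = +52 mm. Origin: centre of its underside; the floor is at z = 4 mm
- connector0: brass round connector shell, 26 mm across and 32 mm high, standing in the tray; origin under its centre; leave alone
- connector1: steel round connector shell, like the brass one; leave alone
- tape_roll: black roll of tape, 90 mm across, 24 mm high, lying flat; origin under its centre; leave alone
- bottle: white bottle with a red cap, 56 mm across, 130 mm tall; origin under its centre; leave alone
- screwdriver: screwdriver lying on the bench; leave alone
- marker: blue marker, 14 mm across, about 125 mm long, lying on the bench; leave alone
Not all that is in view belongs to the job. What is shaped like the spacer_thick but orange is not meant. What is shaped like the spacer_mid but black is not meant.

How it is judged:
By the outcome, as a careful person would: the job done as asked, in the order asked, and still so for the second after the job is handed in, with the robot touching nothing.
It also fails if it takes over 72 s, if anything falls off the work surface, if the arm or the gripper's body presses on something with over 40 N, if the wrist force passes 120 N, or if a joint passes its speed limit or range.

## Working session

There is one attempt and no reset: what is moved stays moved. The work goes in short steps, each a Python script; the robot and the scene stay as the last script left them, time stands still between calls to the robot, and variables do not carry over. Pictures are saved under pics/ and viewed, at most 10 in all, crops included, and the job is handed in when it is done.

```bash
mkdir -p pics; ls; python3 - <<'E'
from workcell import manip
import cv2
for n in ["scene","side","wrist"]:
    c=manip.camera(n); cv2.imwrite(f"pics/{n}0.png",c["image"][:,:,::-1])
    print(n,c["intrinsics"].tolist(),c["rvec"],c["tvec"])
print(manip.read_clock(),manip.read_eef_rot())
E
```

```text
pics
scene [[517.1233356779844, 0.0, 318.22863898962476], [0.0, 517.1233356779844, 198.8632191442369], [0.0, 0.0, 1.0]] [ 1.3639479   2.22989272 -0.908785  ] [ 318.70508029 -306.59132519 1533.40889117]
side [[372.1405149955251, 0.0, 324.4326722275595], [0.0, 372.1405149955251, 201.10617742881243], [0.0, 0.0, 1.0]] [ 2.11271954 -0.30433949  0.15886852] [-558.97732562  124.01185567  716.9787727 ]
wrist [[309.70691628693146, 0.0, 317.8084761168155], [0.0, 309.70691628693146, 200.76849331307656], [0.0, 0.0, 1.0]] [-2.41390064 -1.58395268 -0.23132452] [-624.90869699  -37.45589663  379.7944433 ]
0.15 [-7.05440784e-05  2.03459876e-01  9.79083198e-01 -4.05334648e-04]
```

View pics/scene0.png

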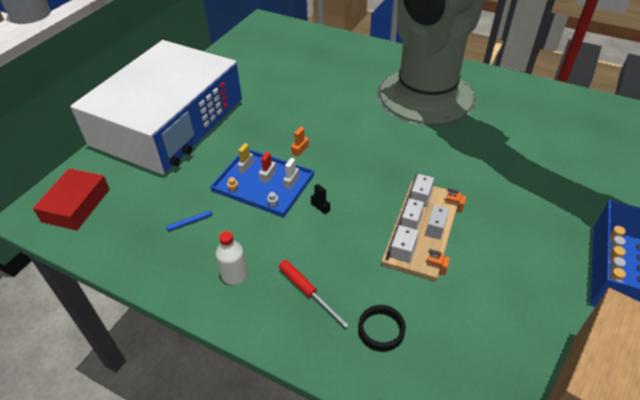

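View pics/side0.png

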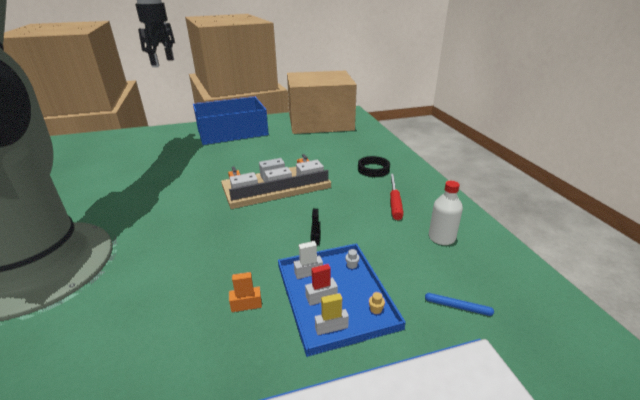

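The scene camera shows the tray at about (262,180) with yellow, red and white spacers at (245,155), (267,163) and (291,172). The fixture is at about (423,225): three jaws on the left and the anvil at (438,220). The side view agrees. The orange (300,140) and black (320,198) blocks are decoys.

```bash
cat > h.py <<'E'
import numpy as np, cv2
from workcell import manip
from scipy.spatial.transform import Rotation as R
def shot(n,fn=None):
    c=manip.camera(n)
    if fn: cv2.imwrite(f"pics/{fn}.png",c["image"][:,:,::-1])
    c["fish"]=n=="wrist"; return c
def rays(c,px):
    px=np.atleast_2d(np.array(px,float)); K=c["intrinsics"]
    a=(px-[K[0,2],K[1,2]])/[K[0,0],K[1,1]]
    if c["fish"]:
        r=np.linalg.norm(a,axis=1,keepdims=True)+1e-12
        d=np.hstack([a/r*np.sin(r),np.cos(r)])
    else: d=np.hstack([a,np.ones((len(a),1))])
    M=cv2.Rodrigues(np.array(c["rvec"],float))[0]
    return -M.T@np.array(c["tvec"],float).ravel(), d@M
def plane(c,px,z):
    o,d=rays(c,px); return o+d*((z-o[2])/d[:,2])[:,None]
def proj(c,P):
    M=cv2.Rodrigues(np.array(c["rvec"],float))[0]
    p=np.atleast_2d(P)@M.T+np.array(c["tvec"],float).ravel(); K=c["intrinsics"]
    if c["fish"]:
        n=np.linalg.norm(p[:,:2],axis=1,keepdims=True)+1e-12; a=p[:,:2]/n*np.arctan2(n,p[:,2:])
    else: a=p[:,:2]/p[:,2:]
    return a*K[0,0]+[K[0,2],K[1,2]]
def down(yaw):  # tool z down, tool y axis at angle yaw(+90) : tool x at angle yaw
    q=(R.from_euler('z',yaw)*R.from_euler('x',np.pi)).as_quat(); return np.array([q[3],q[0],q[1],q[2]])
E
python3 - <<'E'
from h import *
np.set_printoptions(precision=1,suppress=True)
c=shot("scene"); s=shot("side")
print("tray sc",plane(c,[(248,150),(313,173),(285,213),(212,187)],18))
print("tray side",plane(s,[(279,260),(359,247),(403,323),(309,347)],18))
print("anvil etc sc top58",plane(c,[(423,183),(411,209),(404,238),(438,216)],58))
print("side",plane(s,[(244,181),(278,174),(310,167),(272,163)],58))
w=shot("wrist"); o,_=rays(w,[0,0]); q=manip.read_eef_rot(); Rt=R.from_quat([q[1],q[2],q[3],q[0]]).as_matrix()
M=cv2.Rodrigues(np.array(w["rvec"]))[0]
print("cam in tool",Rt.T@(o-manip.read_tool_pos())); print("axes",Rt.T@M.T); print(Rt)
E
```

```text
tray sc [[ 459.1 -326.7   18. ]
 [ 460.7 -133.8   18. ]
 [ 608.1 -128.9   18. ]
 [ 613.7 -330.7   18. ]]
tray side [[ 452.7 -140.2   18. ]
 [ 610.  -147.2   18. ]
 [ 609.6 -339.3   18. ]
 [ 460.4 -339.8   18. ]]
anvil etc sc top58 [[414.  130.8  58. ]
 [503.3 134.8  58. ]
 [587.7 150.8  58. ]
 [496.7 194.4  58. ]]
side [[418.3 114.1  58. ]
 [501.3 125.6  58. ]
 [585.1 139.3  58. ]
 [497.2 189.8  58. ]]
cam in tool [  73.8    0.6 -142.6]
axes [[ 0.  -1.  -0.3]
 [ 1.   0.  -0. ]
 [ 0.  -0.3  1. ]]
[[-0.9  0.4 -0. ]
 [ 0.4  0.9 -0. ]
 [-0.  -0.  -1. ]]
```

View pics/wrist0.png

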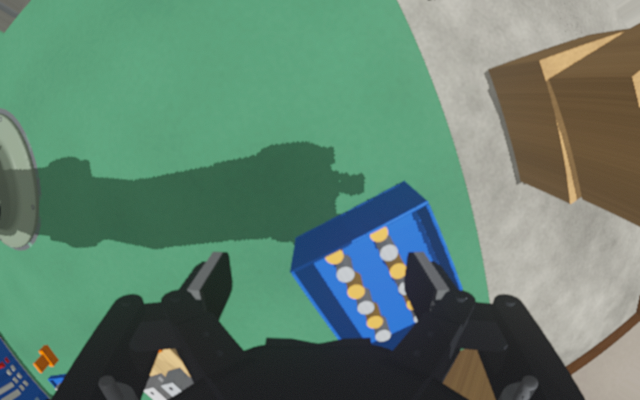

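The wrist view shows only the other bins, so I'll move the camera over the fixture and then over the tray.

```bash
python3 - <<'E'
from h import *
np.set_printoptions(precision=1,suppress=True)
print(manip.inverse_kinematics([540,-235,180],down(0)),manip.inverse_kinematics([460,165,150],down(.12)))
manip.move_pose([455,158,150],down(.12))
w=shot("wrist","wf"); np.save("wf.npy",w,allow_pickle=True)
manip.move_pose([455,-235,190],down(0))
w=shot("wrist","wt"); np.save("wt.npy",w,allow_pickle=True)
print(manip.read_clock(),manip.read_tool_pos())
E
```

```text
[-0.3  0.7  1.   1.8 -0.7  1.  -0.6] [-0.9  0.5  0.6  2.1 -0.4  0.7 -1.5]
3.5833 [ 455.6 -233.7  189.8]
```

View pics/wf.png

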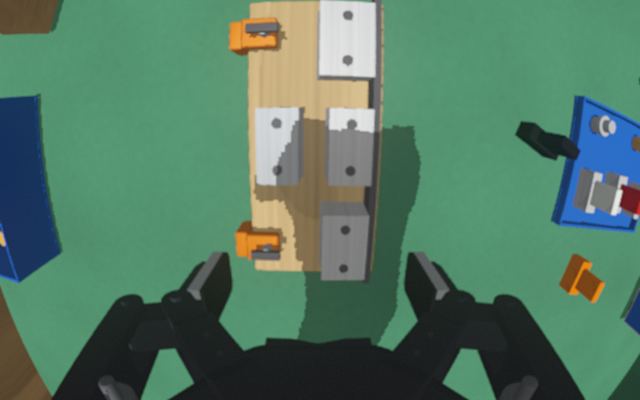

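View pics/wt.png

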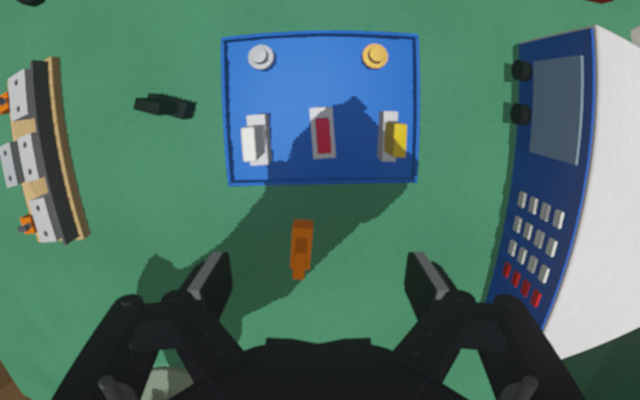

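Fixture view: the anvil top spans columns 256–302 and rows 107–185, and the mounted jaw 328–375. The gap between them is about 25 px. Tray view: white grip at (252,143), red at (322,138), yellow at (396,140). Next I'll measure the edges at subpixel level.

```bash
python3 - <<'E'
from h import *
np.set_printoptions(precision=2,suppress=True,linewidth=150)
w=np.load("wf.npy",allow_pickle=True).item()
im=w["image"].astype(float)
for r in (115,130,150,165,178): print(r,[tuple(int(v) for v in im[r,c]) for c in range(296,336,1)][0::1] if r in(115,165) else '')
# saturation-like (R-B): wood vs metal
s=cv2.GaussianBlur(im[...,0]/(im[...,2]+10),(0,0),0.8)
def edge(r,a,b,sign):
    g=np.gradient(s[r])*sign; k=a+int(np.argmax(g[a:b])); y0,y1,y2=g[k-1:k+2]
    return k+0.5*(y0-y2)/(y0-2*y1+y2+1e-9)
for name,a,b,sg,z,rr in (("anvil R",295,312,1,58,(112,182)),("jaw L",316,335,-1,58,(112,182)),("anvil L",248,264,-1,58,(112,182)),("jawlo L",312,326,-1,58,(210,272)),("jawhi L",312,325,-1,58,(8,74)),("board L",240,262,1,18,(60,210))):
    P=np.array([(edge(r,a,b,sg),r) for r in range(*rr)])
    X=plane(w,P,z)[:,:2]
    f=np.polyfit(X[:,0],X[:,1],1); res=X[:,1]-np.polyval(f,X[:,0]); ok=abs(res)<1.0
    f=np.polyfit(X[ok,0],X[ok,1],1)
    print(name,"slope",np.arctan(f[0]),"y@500",np.polyval(f,500),"n",ok.sum(),"std",res[ok].std(),"cols",P[::12,0])
# extents along x of anvil & white jaw: brightness edges
g=cv2.GaussianBlur(im.mean(2),(0,0),0.8)
for c0 in (262,270,278,286,294): print(c0, "sat col", [np.round(plane(w,[(c0,k)],58)[0,:2],1).tolist() for k in (np.argmin(np.gradient(s[:,c0])[98:116])+98, np.argmax(np.gradient(s[:,c0])[176:194])+176)])
t=np.load("wt.npy",allow_pickle=True).item(); hsv=cv2.cvtColor(t["image"],cv2.COLOR_RGB2HSV)
for n,lo,hi,box in (("yel",(20,130,60),(35,255,255),(370,420,110,175)),("red",(0,130,60),(8,255,255),(300,345,100,165)),("whitetop",(0,0,215),(180,40,255),(235,280,105,170))):
    x0,x1,y0,y1=box; m=cv2.inRange(hsv,lo,hi)[y0:y1,x0:x1]
    cs=max(cv2.findContours(m,0,2)[0],key=cv2.contourArea); r=cv2.minAreaRect(cs); bx=cv2.boxPoints(r)+[x0,y0]
    print(n,cv2.contourArea(cs),plane(t,bx,70.5)[:,:2].tolist())
m=cv2.inRange(hsv,(100,120,60),(125,255,255))[:,200:440]; cs=max(cv2.findContours(m,0,2)[0],key=cv2.contourArea)
bx=cv2.boxPoints(cv2.minAreaRect(cs))+[200,0]; print("tray",bx,plane(t,bx,18)[:,:2])
v=cv2.resize(t["image"][95:175,225:425],None,fx=4,fy=4,interpolation=3); f=cv2.resize(w["image"][95:195,245:385],None,fx=4,fy=4,interpolation=3)
o=np.zeros((720,800,3),np.uint8); o[:320]=v; o[320:720,:560]=f; cv2.imwrite("pics/crops.png",cv2.resize(o,(666,600))[:,:,::-1])
E
```

```text
115 [(214, 217, 220), (207, 211, 213), (181, 184, 185), (140, 141, 142), (110, 111, 109), (103, 103, 102), (116, 112, 106), (153, 136, 111), (191, 168, 125), (203, 178, 131), (203, 178, 131), (203, 177, 132), (204, 178, 133), (205, 180, 133), (206, 181, 134), (206, 181, 133), (203, 178, 132), (202, 176, 131), (199, 174, 129), (196, 171, 126), (193, 169, 124), (193, 169, 124), (195, 170, 125), (198, 173, 127), (201, 176, 130), (202, 177, 130), (204, 179, 132), (205, 179, 132), (201, 177, 133), (186, 166, 137), (162, 152, 140), (143, 142, 140), (148, 148, 149), (182, 182, 183), (214, 214, 215), (225, 226, 226), (227, 227, 227), (225, 226, 226), (223, 224, 225), (223, 223, 223)]
130 
150 
165 [(119, 121, 122), (116, 117, 118), (106, 107, 108), (99, 100, 99), (97, 98, 97), (101, 102, 101), (105, 102, 97), (116, 105, 91), (124, 106, 81), (125, 107, 78), (123, 105, 78), (124, 107, 78), (127, 108, 81), (126, 108, 78), (129, 111, 82), (129, 110, 82), (129, 110, 81), (126, 108, 78), (123, 106, 76), (120, 103, 76), (118, 101, 74), (119, 102, 75), (120, 102, 74), (122, 105, 76), (125, 107, 78),
[... 938 characters left out ...]
rd L slope 0.10963600127483826 y@500 228.53277355725646 n 150 std 0.08910816547588286 cols [247.57 247.19 247.22 247.19 247.22 247.48 247.44 247.95 248.06 248.75 248.91 249.7  250.15]
262 sat col [[525.8, 210.7], [465.2, 205.1]]
270 sat col [[526.3, 204.5], [465.1, 198.7]]
278 sat col [[526.9, 198.5], [466.6, 192.4]]
286 sat col [[527.5, 192.5], [467.4, 186.1]]
294 sat col [[528.9, 186.6], [468.1, 179.9]]
yel 567.0 [[491.1296428815465, -290.6126569449875], [519.7852374509746, -291.5005089374813], [519.4243144000498, -308.9971410277789], [490.4359621720583, -308.383389049482]]Traceback (most recent call last):
  File "<stdin>", line 23, in <module>
ValueError: max() iterable argument is empty
```

```bash
python3 - <<'E'
from h import *
np.set_printoptions(precision=2,suppress=True,linewidth=150)
w=np.load("wf.npy",allow_pickle=True).item()
im=w["image"].astype(float); s=cv2.GaussianBlur(im.mean(2),(0,0),0.6)
def edge(r,a,b,sign):
    g=np.gradient(s[r])*sign; k=a+int(np.argmax(g[a:b])); y0,y1,y2=g[k-1:k+2]
    return k+0.5*(y0-y2)/(y0-2*y1+y2+1e-9)
F={}
for name,a,b,sg in (("anvil R",294,302,-1),("jaw L",326,333,1)):
    for rr in ((110,122),(150,180)):
        P=np.array([(edge(r,a,b,sg),r) for r in range(*rr)]); X=plane(w,P,58)[:,:2]
        y=np.median(X[:,1]-np.tan(.1095)*(X[:,0]-500)); F[name,rr[0]]=y
        print(name,rr,"y@500",y,"col",np.median(P[:,0]))
t=np.load("wt.npy",allow_pickle=True).item(); hsv=cv2.cvtColor(t["image"],cv2.COLOR_RGB2HSV)
print(hsv[138,322],hsv[143,250],hsv[140,400],hsv[120,315])
for n,lo,hi,box in (("yel",(18,110,190),(35,255,255),(370,420,110,175)),("red",(165,110,50),(180,255,255),(300,345,100,165)),("whitetop",(0,0,225),(180,40,255),(235,280,105,170))):
    x0,x1,y0,y1=box; m=cv2.inRange(hsv,lo,hi)[y0:y1,x0:x1]
    cc=cv2.findContours(m,0,2)[0]
    if cc:
        cs=max(cc,key=cv2.contourArea); bx=cv2.boxPoints(cv2.minAreaRect(cs))+[x0,y0]
        print(n,cv2.contourArea(cs),plane(t,bx,70.5)[:,:2].tolist())
m=cv2.inRange(hsv,(100,120,60),(125,255,255))[:,200:440]; cs=max(cv2.findContours(m,0,2)[0],key=cv2.contourArea)
bx=cv2.boxPoints(cv2.minAreaRect(cs))+[200,0]; print("tray",bx,plane(t,bx,18)[:,:2])
v=cv2.resize(t["image"][95:175,225:425],None,fx=4,fy=4,interpolation=3); f=cv2.resize(w["image"][95:195,245:385],None,fx=4,fy=4,interpolation=3)
o=np.zeros((720,800,3),np.uint8); o[:320]=v; o[320:720,:560]=f; cv2.imwrite("pics/crops.png",cv2.resize(o,(666,600))[:,:,::-1])
E
```

```text
anvil R (110, 122) y@500 179.89580980069076 col 298.55675625544836
anvil R (150, 180) y@500 180.35653631240132 col 297.8132287676963
jaw L (110, 122) y@500 156.98074881566336 col 329.02396450629965
jaw L (150, 180) y@500 156.84896668814412 col 328.2408383154512
[174 180 129] [ 20   3 231] [ 26 194 212] [172  73 115]
yel 190.5 [[518.5909574616442, -298.0998285719706], [519.0351118735557, -307.96011600836164], [498.0614162164676, -308.91683263988534], [497.74375068769746, -298.9329548557867]]
red 394.5 [[521.7006348428546, -230.80248228355399], [522.5771855599619, -241.47943395756056], [493.3910069665655, -243.92545226969568], [492.4984136121345, -233.0663725315975]]
whitetop 267.5 [[513.8060299448941, -168.1610092997962], [514.1296287316483, -176.96711305076408], [487.66782602059885, -178.0002836531721], [487.2001343310481, -169.0586577297863]]
tray [[219.93  31.68]
 [418.59  27.97]
 [421.47 182.15]
 [222.81 185.86]] [[ 616.03 -131.85]
 [ 621.03 -337.04]
 [ 455.4  -345.37]
 [ 450.71 -130.56]]
```

View pics/crops.png

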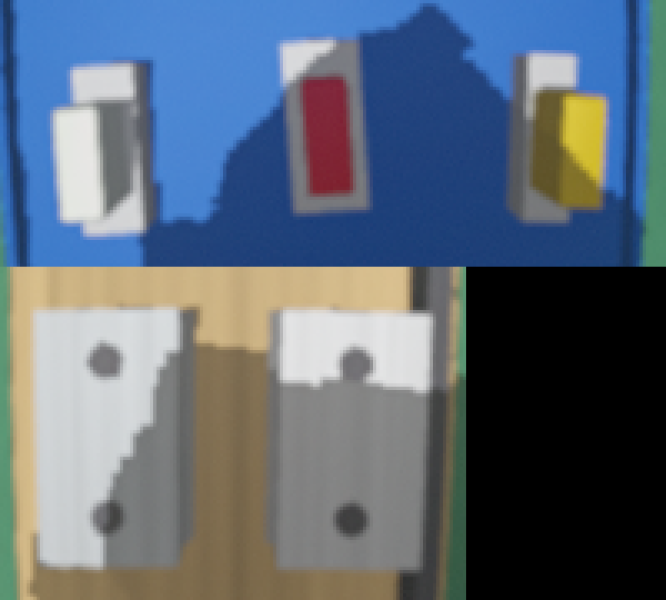

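Crops: the anvil (col 35–180) and jaw (275–430) tops have side walls visible. The top-edge gap measures 23.1 mm, so the thick (red) spacer should fit. Its grip top measures 29.3 x 11 mm, centred at (507.5, -237.3), yaw 0.078. I'll grasp it and try it first.

```bash
python3 - <<'E'
from h import *
np.set_printoptions(precision=2,suppress=True)
q=down(.078)
manip.move_gripper(0.5,40)
manip.move_pose([507.5,-237.3,110],q)
print("c",manip.move_l([507.5,-237.3,37],max_speed=80,contact_N=6),manip.read_tool_pos())
manip.move_gripper(0.0,40)
print(manip.read_gripper_width(),manip.read_grip_force())
f0=manip.read_ft_force(); manip.move_l([507.5,-237.3,130],max_speed=80); print(manip.read_ft_force()-f0)
q2=down(.1095)
manip.move_pose([500,168.5,130],q2); 
shot("wrist","held"); shot("side","held_s")
manip.move_l([500,168.5,96],max_speed=60)
manip.wait(.3)
hit=manip.move_l([500,168.5,66],max_speed=15,contact_N=3)
print(hit,manip.read_tool_pos(),manip.read_ft_force(),manip.read_gripper_width(),manip.read_clock())
E
```

```text
c False [ 507.7  -237.45   37.37]
0.13503217748366703 44.20045852661133
[ 2.07 -1.36 -7.79]
False [500.02 168.52  66.04] [-0.47  0.16 -1.37] 0.13982495366285694 12.0583
```

View pics/held.png

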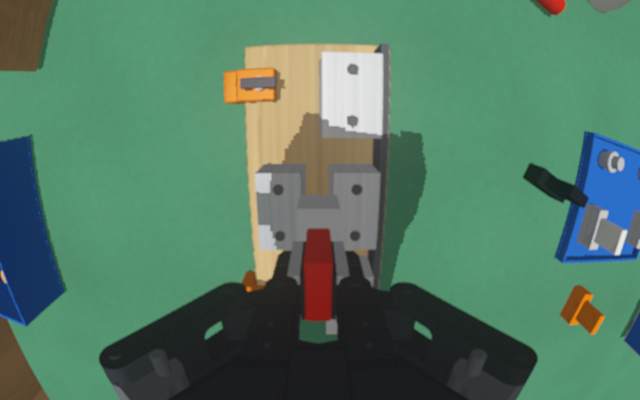

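The held view shows the red spacer gripped straight over the gap at (318,270). It slid in with no contact down to a foot height of about 32.7 mm. Now I'll feel for the ramp stop, expected at TCP z ≈ 64.9.

```bash
python3 - <<'E'
from h import *
np.set_printoptions(precision=2,suppress=True)
f0=manip.read_ft_force()
hit=manip.move_l([500,168.5,60.5],max_speed=8,contact_N=4)
print(hit,manip.read_tool_pos(),manip.read_ft_force()-f0)
manip.wait(.3); print(manip.read_tool_pos(),manip.read_ft_force()-f0,manip.read_gripper_width(),manip.read_clock())
E
```

```text
True [500.14 168.2   64.34] [ 0.58 -1.34  5.07]
[500.1  168.22  64.33] [ 2.14 -0.81  6.06] 0.1355489906170946 12.725
```

It stopped at TCP z = 64.3, which matches the ramp stop. I'll release, back off and check.

```bash
python3 - <<'E'
from h import *
np.set_printoptions(precision=2,suppress=True)
manip.move_gripper(0.4); manip.wait(.2)
manip.move_l([500,168.5,150],max_speed=100)
manip.move_pose([455,163.6,150],down(.1095)); w=shot("wrist","fin"); s=shot("side"); 
a=cv2.resize(w["image"][60:220,220:400],None,fx=3,fy=3,interpolation=3); b=cv2.resize(s["image"][130:210,210:340],None,fx=3,fy=3,interpolation=3)
o=np.zeros((600,800,3),np.uint8); o[:480,:540]=a; o[360:600,400:790]=b; cv2.imwrite("pics/fin2.png",o[:,:,::-1])
hsv=cv2.cvtColor(w["image"],cv2.COLOR_RGB2HSV); m=cv2.inRange(hsv,(165,110,50),(180,255,255))|cv2.inRange(hsv,(0,150,50),(5,255,255)); m[:, :290]=0; m[:,350:]=0
cs=max(cv2.findContours(m,0,2)[0],key=cv2.contourArea); bx=cv2.boxPoints(cv2.minAreaRect(cs)); print(plane(w,bx,98)[:,:2],manip.read_clock())
E
```

```text
[[514.5  175.17]
 [515.53 165.89]
 [486.92 162.58]
 [485.86 172.13]] 14.6833
```

View pics/fin2.png

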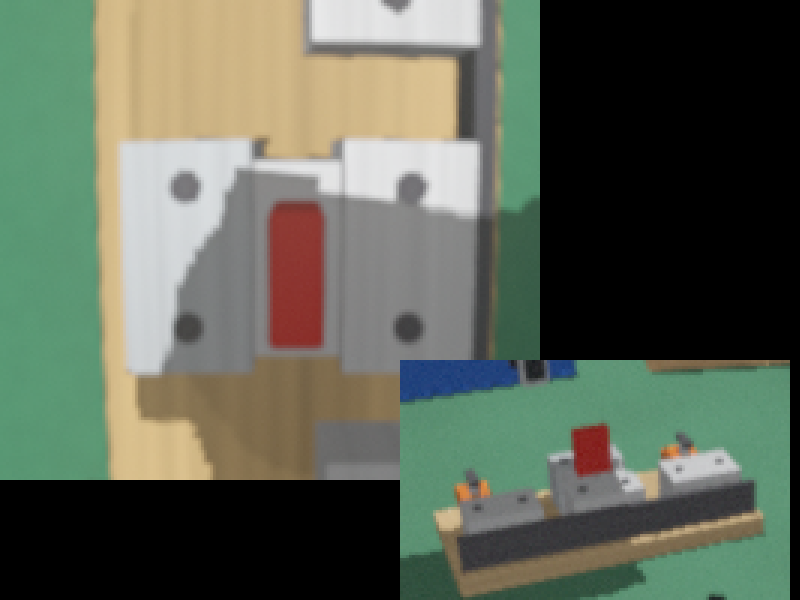

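The spacer sits snug, flush and straight in the gap (top centre about (500.7, 168.9), yaw 0.106 against the fixture's 0.11). Handing in.

```bash
python3 -c "
from workcell import manip
print(manip.job_done())"
```

```text
the job is handed in; nothing more can be done
None
```

The thick (red) spacer is the right one: it slid in with under 3 N of contact, stopped at the expected ramp height (about 5–6 N), and is seated straight and flush; I didn't try the other two or re-check them by camera, but they were never touched, and the job is handed in.

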